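# Cover the vegetable slicer's blade with its sprung guard

### The arm

A 6-joint arm with a two-finger parallel gripper is mounted at the origin on the work surface. World frame = base frame: x ahead of the robot, y to its left, z up, the work surface at z = 0. Lengths are in m, angles in rad, forces in N, time in s.
With the tool pointing down it reaches from about 0.375 to 0.975 m from the base axis. Payload 3.8 kg.
Tool frame: the origin (TCP) lies midway between the tips of the shut fingers; the grasp point (between the pads) lies 19 mm behind it; z points along the fingers, y is the line along which they close (so a half turn about z gives the same grasp; the last joint's range is limited). The gripper opens to 85 mm and grips with 20 to 120 N. Pads are 22 mm wide; open, the fingers measure 114 mm over their backs; the gripper's body (76 mm by 85 mm) begins 54 mm behind the grasp point. The pads swing forward as they close: fully open they stand 13 mm farther back than shut.
Start: joints at [-1.26, 0.264, 1.604, -0, 1.274, -0.037], TCP at [0.23, -0.635, 0.231] pointing down, gripper open.
Joint ranges: [-2.63, 2.63], [-0.94, 2.18], [0.31, 2.57], [-1.31, 4.45], [0, 2.66], [-2.55, 2.55]. Speed limits (rad/s): [2.57, 2.57, 3.14, 3.14, 3.14, 3.14].

### API

Orientations are given as a rotation vector (axis times angle).
In Python, from workcell import bot gives the robot as it stands.
- The arm moves only by the tool servo_tool, never from a script. Its argument "series" is a list of rows, each a list of 7 numbers: the shift along the world's x, y, z in units of 0.15 m (1.0 is 0.15 m), then the turn, a rotation vector about the world's x, y, z in units of 180 degrees (1.0 is 180 degrees), then the closure, from 0 (fully open) to 1 (shut). A call has 1 to 20 rows; each row is the pose to reach, as a shift and turn from the pose commanded when the call began, turning the shorter way round; what a row does not reach only later rows make up. A row lasts 1/10 s, in which the tool goes at most 50 mm and 8.59 degrees, less where a joint would pass 70% of its speed; a pose out of reach is approached as far as the arm can. A call with a number of a shift or a turn outside -1 to 1 is refused whole. A call with a gripper value outside its range is refused whole. The fingers move at their own pace and stop on an object; "newtons" is the grip in N (left out, the last holds). Time passes only in rows, so rows that repeat a pose let the fingers close. It gives the time, the measured TCP pose, the force, the opening and the grip force at its end, in the units of the state.
- bot.read_state(): the state, without advancing time (a new reading comes with each control period).
- bot.read_camera(name): name is "side" or "top" or "wrist"; returns the picture (420x560x3 uint8, red, green, blue); there is no depth.
- bot.camera_info(name): a dict with "vertical_fov" (degrees; the focal length in pixels is half the picture's height over the tangent of half this angle, whatever the lens; pixels are square), "cx", "cy" (the principal point, pixels), "R" (3x3) and "t" (3): a world point X has camera coordinates R X + t. Camera axes: x right, y down, z forward; pixel columns grow to the right and rows downward; lengths in m; the calibration is good to about 2 mm. A picture is of the moment at which its call begins: read the wrist's pose just before it. camera_info takes no time and is no camera call; for the wrist camera it gives the pose at the moment of the call.
- bot.finish_job(): hands the job in; it is judged then, once.
Trained networks look in the newest picture that a camera, given by its name, has taken for a name from the list of things; names that differ only in an ending like _2 or _b are one class to them, and where a whole thing is asked for, a point or a joint stands for the part that bears it (a point fixed in the world has none). Each returns a list of dicts, best first, with "score" (0 to 1); they miss things now and then, are a little off and sometimes report something else, mostly with a low value. They report only what shows in the picture. A call takes as long as a camera call.
- bot.recognise(target, camera): "box" ([left, top, right, bottom] as shares, 0 to 1, of the picture: columns of its width, rows of its height, round what is visible of it).
- bot.trace(target, camera): "mask" (420x560 bool, what is visible of it) and "box" ([left, top, right, bottom] as shares, 0 to 1, of the picture: columns of its width, rows of its height, round what is visible of it).
- bot.mark_of(target, camera): "at" ([row, column] as shares, 0 to 1, of the picture: columns of its width, rows of its height: a listed point, or the origin of a listed thing).
The state is a dict: "time": time; "q": joint angles; "joint_vel": joint speeds; "joint_torque": joint torques, N m; "tool_pos": TCP position; "tcp_rot": TCP orientation; "wrist_force": force on the tool from outside, world axes, zero at the start; "torque": the same for the moment, N m; "width": opening from 0.0 (shut) to 1.0 (fully open); "grip_force": force on a finger pad.
Only numpy, scipy, OpenCV 4.12 (cv2) and the standard library are available. Lean on these libraries where they do the work, as an engineer would, in place of code of your own. Each camera call takes 0.05 s, during which the arm holds its last target. There are 200 camera calls.

### The job

Make the vegetable slicer safe: push its red sprung blade guard away all the way to the end of its travel, then let it go, so that it springs back and the brass stop pin catches it part-way, over the blade. Only push the guard; grasp and lift nothing, and leave the food and utensils beside the slicer where they stand.

Things in the scene. Friction and masses are not known exactly. Their poses are not given: they have to be found in the camera images.
- slicer: Aluminium vegetable slicer fixed to the counter, 400 mm long (x), 170 wide (y). Origin on the counter under its middle, z up; +x is the guard's push direction (away from the robot, turned up to 37 degrees). The bed's flat top is 50 mm above the counter. The blade slot spans x = -43 to 3 mm. A black block 30 mm high stands on the bed's far end.
- guard (a joint): Travel in m of the guard along slicer +x: 0 = start, blade bare; 0.100 = end stop. A damped spring (3.2 N at 0, 7.2 N at the end) drives it back. Pushed beyond about 0.062, the pin rises behind its wing; on release it then comes back only to about 0.060 and stays. Released earlier it goes back to 0. Passing the pin takes up to about 4 N more.
- push_face (a point): Centre of the guard's flat near face (white pad), to be pushed; moves with it; axes as the slicer's. The guard is a red block 100 mm long (x), 110 wide, from 3 to 46 mm above the bed; this point is 26 mm above the bed, at slicer x = -150 mm + travel, y = 0. The bed reaches 50 mm nearer at the start, free around and above. A ramped wing on the guard's left (+y) rides over the pin.
- stop_pin (a joint): How far in m the spring-loaded stop pin is pressed down: 0 = fully up; the wing presses it down about 0.012 as it passes and it springs up again by itself (1 to 3 N).
- pin_tip (a point): Top of the brass stop pin, 12 mm in diameter, standing 30 mm above the bed at slicer x = -76 mm, y = +70 mm. Not to be worked by hand.
- spice_jar: Bystander: spice jar with red cap, 56 mm in diameter, 130 mm high, standing beside the slicer. Origin at the centre of its foot.
- garlic: Bystander: white garlic bulb, 56 mm in diameter, 50 mm high, standing beside the slicer. Origin at the centre of its foot.
- mushroom_tub: Bystander: clear tub of mushrooms, 75 x 95 mm, 50 mm high, beside the slicer. Origin at the centre of its underside.
- peeler: Bystander: black Y-shaped peeler lying flat, about 130 mm long (its x), 50 mm wide, 14 mm high. Origin under its middle.

How it is judged:
On the way, in this order (a step that is already met when the one before it is completed fails the run):
1. the guard has been pushed all the way (to within 8 mm of its end stop) (value of joint guard above 0.092 m), for 0.05 s.
2. the guard has come back and rests on the raised stop pin, untouched (value of joint guard between 0.055 and 0.064 m and value of joint stop_pin below 0.004 m and velocity of joint guard between -0.01 and 0.01 m/s and contact force between guard and the fingers below 0.3 N and contact force between guard and the arm below 0.3 N), for 0.3 s.
At the end, for the whole second after the job is handed in: The guard is at rest at its middle position (travel 55 to 64 mm), the stop pin is up (pressed less than 4 mm), the robot does not touch the guard, and each bystander is within 20 mm of where it stood (all of step 2 and distance of each of spice_jar, garlic, mushroom_tub, peeler from where it was at the start of the episode below 0.02 m).
It fails at once if the spice jar is lifted or moved more than 20 mm (distance of spice_jar from where it was at the start of the episode above 0.02 m).
It fails at once if the garlic is lifted or moved more than 20 mm (distance of garlic from where it was at the start of the episode above 0.02 m).
It fails at once if the mushroom tub is lifted or moved more than 20 mm (distance of mushroom_tub from where it was at the start of the episode above 0.02 m).
It fails at once if the peeler is lifted or moved more than 20 mm (distance of peeler from where it was at the start of the episode above 0.02 m).
It fails at once if the spice jar is tipped (angle between spice_jar's own z axis and vertical above 0.35 rad).
It also fails if it takes over 35 s, if anything falls off the work surface, if the arm or the gripper's body presses on something with over 40 N, if the wrist force passes 120 N, or if a joint passes its speed limit or range.

## Working session

There is one attempt and no reset: what is moved stays moved. The work goes in short steps, Python scripts to look and compute and a tool call to move; the robot and the scene stay as the last step left them, time stands still between calls to the robot, and variables do not carry over. Pictures are saved under pics/ and viewed, at most 10 in all, crops included, and the job is handed in when it is done.

Besides the shell and the picture viewer there is one more tool, called after ">>>" as a command line: name --pt "numbers of a row" for each row, then --argument value for the rest. servo_tool: Moves the arm, as the interface text tells. Shifts and turns lie within -1 to 1; 1 stands for 0.15 m of shift or 180 degrees of turn. Its arguments: {"type":"object","properties":{"series":{"type":"array","items":{"type":"array","items":{"type":"number"}}},"newtons":{"type":"number"}},"required":["series"]}

```bash
mkdir -p pics
cat > h.py <<'E'
import numpy as np, cv2
from workcell import bot
def ray(cam,at):
    i=bot.camera_info(cam); f=210/np.tan(np.radians(i["vertical_fov"])/2)
    R=np.array(i["R"]);t=np.array(i["t"])
    d=R.T@np.array([(at[1]*560-i["cx"])/f,(at[0]*420-i["cy"])/f,1]); return -R.T@t,d
def onz(cam,at,z):
    c,d=ray(cam,at); return c+d*(z-c[2])/d[2]
def tri(a,b):
    (c1,d1),(c2,d2)=a,b
    s=np.linalg.lstsq(np.c_[d1,-d2],c2-c1,rcond=None)[0]
    p,q=c1+s[0]*d1,c2+s[1]*d2; return (p+q)/2,np.linalg.norm(p-q)
E
python3 - <<'E'
from h import *
np.set_printoptions(precision=4,suppress=True)
s=bot.read_state(); print(s["time"],s["tool_pos"],s["tcp_rot"],s["width"])
im=[]
for c in("top","side"):
    p=bot.read_camera(c); cv2.imwrite(f"pics/{c}0.png",p[:,:,::-1])
    for n in("push_face","pin_tip","slicer","spice_jar","garlic","mushroom_tub","peeler"):
        m=bot.mark_of(n,c)
        z={"push_face":.076,"pin_tip":.08}.get(n,0)
        for k in m[:1]: print(c,n,round(k["score"],2),np.array(k["at"])*[420,560],onz(c,k["at"],z))
E
```

```text
0.0 [ 0.2298 -0.6339  0.23  ] [-3.0921 -0.5432  0.0005] 1.0029455521222714
top push_face 0.88 [286.608 326.816] [ 0.4368 -0.0379  0.076 ]
top pin_tip 0.46 [241.71  302.904] [0.5372 0.015  0.08  ]
top slicer 0.85 [227.514 339.192] [ 0.5876 -0.0762  0.    ]
top spice_jar 0.86 [262.794 244.216] [0.5002 0.1521 0.    ]
top garlic 0.8 [233.016 420.896] [ 0.5751 -0.273   0.    ]
top mushroom_tub 0.63 [203.406 270.088] [0.6471 0.0917 0.    ]
top peeler 0.6 [294.21  396.088] [ 0.4278 -0.207   0.    ]
side push_face 0.75 [268.716 211.624] [ 0.446  -0.0331  0.076 ]
side pin_tip 0.72 [390.39  216.328] [ 0.4279 -0.2432  0.08  ]
side slicer 0.77 [296.016 296.912] [ 0.5878 -0.0741  0.    ]
side spice_jar 0.97 [218.19  229.488] [0.4969 0.1526 0.    ]
side garlic 0.66 [403.284 316.68 ] [ 0.5677 -0.2648  0.    ]
side mushroom_tub 0.92 [227.388 306.712] [0.6519 0.085  0.    ]
side peeler 0.69 [392.616 217.28 ] [ 0.4233 -0.2128  0.    ]
```

View pics/top0.png

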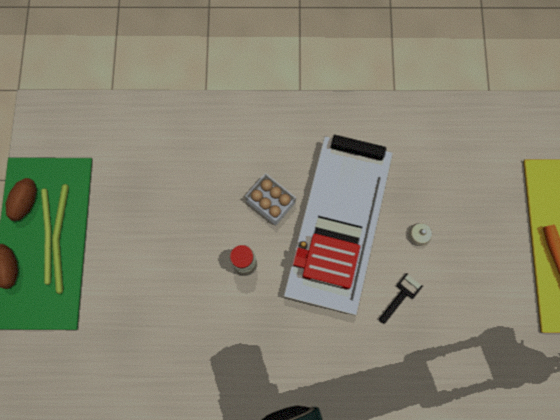

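View pics/side0.png

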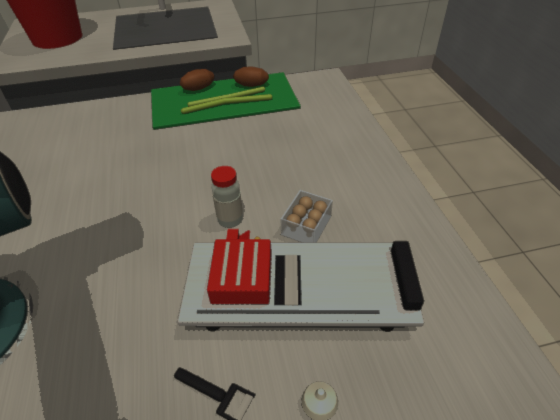

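The top view shows the slicer (bed corners about (327,137), (391,152), (355,313), (286,297)), with the red guard at (330,262) and the pin at (303,245). The peeler, garlic, jar and tub are all clear of it. The side view agrees, so the side network's pin mark, which fell on the peeler, is wrong. Next I get the yaw from the bed outline.

Run:
```python
from h import *
np.set_printoptions(precision=4,suppress=True)
a,b=[bot.mark_of("push_face",c)[0]["at"] for c in("top","side")]
print("tri push_face",tri(ray("top",a),ray("side",b)))
C=[onz("top",(r/420,c/560),.05) for c,r in((327,137),(391,152),(355,313),(286,297))]
print(np.array(C))
m=bot.trace("slicer","top")[0]["mask"].astype(np.uint8)
ct=max(cv2.findContours(m,0,2)[0],key=cv2.contourArea)[:,0]
P=np.array([onz("top",((v+.5)/420,(u+.5)/560),.05)[:2] for u,v in ct])
print(cv2.minAreaRect(P.astype(np.float32)))
r=cv2.minAreaRect(ct);print(r, "time",bot.read_state()["time"])
for u in [(C[0]-C[3]),(C[1]-C[2])]: print(np.degrees(np.arctan2(u[1],u[0])),np.linalg.norm(u))
```

```text
tri push_face (array([ 0.4413, -0.0368,  0.0793]), np.float64(0.00978702460260213))
[[ 0.8008 -0.0455  0.05  ]
 [ 0.7631 -0.1986  0.05  ]
 [ 0.3808 -0.1025  0.05  ]
 [ 0.4155  0.0525  0.05  ]]
((0.5936461091041565, -0.07403375208377838), (0.17289656400680542, 0.4142861068248749), 76.12709045410156)
((340.0224914550781, 223.26406860351562), (76.59337615966797, 172.72894287109375), 13.5704345703125) time 0.95
-14.274590420706271 0.3975581559591882
-14.114119901745417 0.39423829283666145
```

>>> servo_tool --pt "0.3 1 0 0 0 -0.1 1" --pt "0.3 1 0 0 0 -0.1 1" --pt "0.3 1 0 0 0 -0.1 1" --pt "0.3 1 0 0 0 -0.1 1" --pt "0.3 1 0 0 0 -0.1 1"

```text
time: 1.45
tool_pos: [0.2756, -0.4835, 0.2317]
tcp_rot: [3.14, 0.057, 0.0]
wrist_force: [0.5, -0.5, 0.7]
width: 0.145
grip_force: 0.0
```

>>> servo_tool --pt "0.3 1 0 0 0 -0.089 1" --pt "0.3 1 0 0 0 -0.089 1" --pt "0.3 1 0 0 0 -0.089 1" --pt "0.3 1 0 0 0 -0.089 1" --pt "0.3 1 0 0 0 -0.089 1"

```text
time: 1.95
tool_pos: [0.3207, -0.3352, 0.2319]
tcp_rot: [3.117, -0.382, 0.001]
wrist_force: [0.4, -0.5, 0.7]
width: -0.003
grip_force: 0.0
```

>>> servo_tool --pt "0.3 1 0 0 0 0 1" --pt "0.3 1 0 0 0 0 1" --pt "0.3 1 0 0 0 0 1" --pt "0.3 1 0 0 0 0 1" --pt "0.3 1 0 0 0 0 1"

```text
time: 2.45
tool_pos: [0.366, -0.1855, 0.2318]
tcp_rot: [3.117, -0.382, 0.001]
wrist_force: [-0.4, 0.1, -0.1]
width: 0.001
grip_force: 0.0
```

>>> servo_tool --pt "0.3 1 0 0 0 0 1" --pt "0.3 1 0 0 0 0 1" --pt "0.3 1 0 0 0 0 1" --pt "0.3 1 0 0 0 0 1" --pt "0.3 1 0 0 0 0 1" --pt "0.3 1 0 0 0 0 1"

```text
time: 3.05
tool_pos: [0.4104, -0.0367, 0.2313]
tcp_rot: [3.116, -0.388, -0.0]
wrist_force: [0.0, -0.1, 0.5]
width: -0.004
grip_force: 0.0
```

>>> servo_tool --pt "0 0.05 -0.5 0 0 0 1" --pt "0 0.05 -0.6 0 0 0 1" --pt "0 0.05 -0.6 0 0 0 1" --pt "0 0.05 -0.6 0 0 0 1"

```text
time: 3.45
tool_pos: [0.4096, -0.0287, 0.1413]
tcp_rot: [3.117, -0.389, -0.003]
wrist_force: [0.5, -0.5, 0.5]
width: 0.002
grip_force: 0.0
```

Run:
```python
from h import *
np.set_printoptions(precision=4,suppress=True)
print(bot.read_state()["tool_pos"])
for c in("wrist","side"):
    p=bot.read_camera(c); cv2.imwrite(f"pics/{c}1.png",p[:,:,::-1])
    for n,z in(("push_face",.076),("pin_tip",.08)):
        for k in bot.mark_of(n,c)[:1]: print(c,n,k["score"],np.array(k["at"])*[420,560],onz(c,k["at"],z))
```

```text
[ 0.4096 -0.0287  0.1413]
wrist push_face 0.65 [171.192 272.496] [ 0.4464 -0.0355  0.076 ]
wrist pin_tip 0.87 [ 43.89 150.92] [0.5376 0.015  0.08  ]
side push_face 0.66 [269.388 211.4  ] [ 0.4454 -0.0345  0.076 ]
```

View pics/wrist1.png

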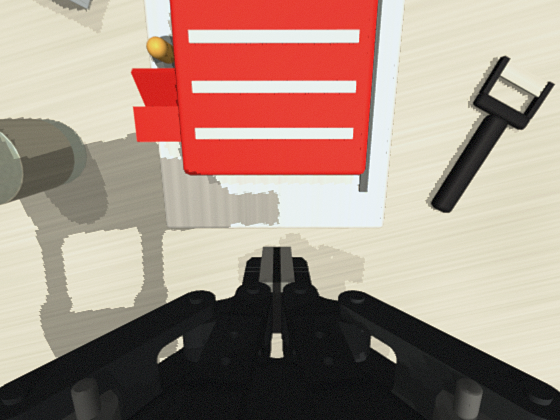

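View pics/side1.png

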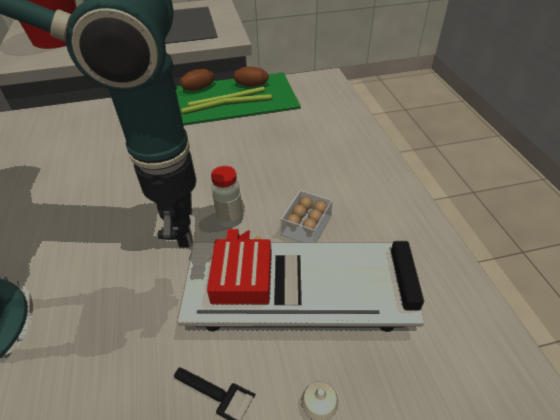

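The wrist view shows the guard's near face squarely ahead, at row 173 and columns 185–365, with the shut fingers at column 275 near its middle and the pin at (157,46). The side view shows the fingers above the near bed end, clear of the jar. So I go down and push.

>>> servo_tool --pt "0 0 -0.2 0 0 0 1" --pt "0 0 -0.36 0 0 0 1" --pt "0 0 -0.46 0 0 0 1" --pt "0 0 -0.46 0 0 0 1" --pt "0 0 -0.46 0 0 0 1"

```text
time: 4.25
tool_pos: [0.4106, -0.0271, 0.073]
tcp_rot: [3.118, -0.385, 0.001]
wrist_force: [0.2, 0.7, 0.6]
width: 0.001
grip_force: 0.0
```

>>> servo_tool --pt "0.08 -0.02 0 0 0 0 1" --pt "0.16 -0.04 0 0 0 0 1" --pt "0.24 -0.06 0 0 0 0 1" --pt "0.32 -0.08 0 0 0 0 1" --pt "0.4 -0.1 0 0 0 0 1" --pt "0.48 -0.12 0 0 0 0 1" --pt "0.56 -0.14 0 0 0 0 1" --pt "0.64 -0.16 0 0 0 0 1" --pt "0.68 -0.17 0 0 0 0 1" --pt "0.68 -0.17 0 0 0 0 1"

```text
time: 5.25
tool_pos: [0.5102, -0.0525, 0.0702]
tcp_rot: [-3.118, 0.386, 0.011]
wrist_force: [-4.6, 0.2, -2.7]
width: -0.003
grip_force: 3.0
```

>>> servo_tool --pt "0.04 -0.01 0 0 0 0 1" --pt "0.08 -0.02 0 0 0 0 1" --pt "0.12 -0.03 0 0 0 0 1" --pt "0.14 -0.035 0 0 0 0 1" --pt "0.14 -0.035 0 0 0 0 1"

```text
time: 5.75
tool_pos: [0.5302, -0.0575, 0.0703]
tcp_rot: [-3.118, 0.385, 0.014]
wrist_force: [-6.9, 2.2, -1.1]
width: 0.001
grip_force: 3.7
```

Run:
```python
from h import *
np.set_printoptions(precision=4,suppress=True)
s=bot.read_state();print(s["time"],s["tool_pos"],s["wrist_force"])
for c in("wrist","side"):
    p=bot.read_camera(c); cv2.imwrite(f"pics/{c}2.png",p[:,:,::-1])
    for n,z in(("push_face",.076),("pin_tip",.08)):
        for k in bot.mark_of(n,c)[:1]: print(c,n,k["score"],np.array(k["at"])*[420,560],onz(c,k["at"],z))
```

```text
5.75 [ 0.5302 -0.0575  0.0703] [-6.9312  2.242  -1.0922]
wrist push_face 0.73 [247.212 275.296] [ 0.5419 -0.0609  0.076 ]
side push_face 0.95 [270.984 269.528] [ 0.5417 -0.0623  0.076 ]
```

View pics/side2.png

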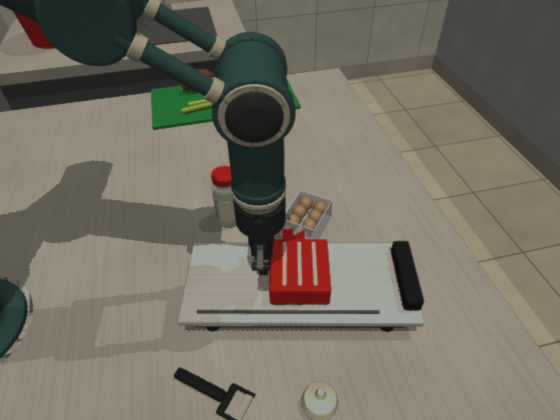

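The side view shows the guard (270–330, 240–303) about 99 mm along, with the bystanders still in place. The force hasn't yet risen sharply, so I press on to feel the stop.

>>> servo_tool --pt "0.02 -0.005 0 0 0 0 1" --pt "0.04 -0.01 0 0 0 0 1" --pt "0.04 -0.01 0 0 0 0 1"

```text
time: 6.35
tool_pos: [0.5302, -0.0576, 0.0702]
tcp_rot: [-3.116, 0.385, 0.034]
wrist_force: [-24.9, 5.7, 15.4]
width: -0.002
grip_force: 13.1
```

The tool stopped advancing and the force rose to 25 N, so the guard is on its end stop. I now draw back along -x, then lift.

>>> servo_tool --pt "-0.1 0.025 0 0 0 0 1" --pt "-0.2 0.05 0 0 0 0 1" --pt "-0.3 0.075 0 0 0 0 1" --pt "-0.4 0.1 0 0 0 0 1" --pt "-0.5 0.125 0 0 0 0 1" --pt "-0.6 0.15 0 0 0 0 1" --pt "-0.6 0.15 0 0 0 0 1" --pt "-0.6 0.15 0.3 0 0 0 1" --pt "-0.6 0.15 0.6 0 0 0 1" --pt "-0.6 0.15 0.6 0 0 0 1" --pt "-0.6 0.15 0.6 0 0 0 1" --pt "-0.6 0.15 0.6 0 0 0 1"

```text
time: 7.55
tool_pos: [0.4492, -0.037, 0.1616]
tcp_rot: [3.118, -0.386, -0.001]
wrist_force: [0.6, 0.3, -0.7]
width: -0.003
grip_force: 0.0
```

Run:
```python
from h import *
np.set_printoptions(precision=4,suppress=True)
s=bot.read_state();print(s["time"],s["tool_pos"],s["wrist_force"])
for c in("wrist","side"):
    p=bot.read_camera(c); cv2.imwrite(f"pics/{c}3.png",p[:,:,::-1])
    for n,z in(("push_face",.076),("pin_tip",.08),("spice_jar",0),("garlic",0),("mushroom_tub",0),("peeler",0)):
        for k in bot.mark_of(n,c)[:1]: print(c,n,k["score"],np.array(k["at"])*[420,560],onz(c,k["at"],z))
```

```text
7.55 [ 0.4492 -0.037   0.1616] [ 0.5765  0.28   -0.7161]
wrist push_face 0.66 [138.516 275.296] [ 0.5013 -0.0503  0.076 ]
wrist pin_tip 0.62 [118.02 172.48] [0.5313 0.0132 0.08  ]
wrist spice_jar 0.77 [192.612  80.08 ] [0.4927 0.1481 0.    ]
wrist peeler 0.8 [175.98 465.08] [ 0.4181 -0.217   0.    ]
side push_face 0.73 [270.396 248.024] [ 0.5062 -0.052   0.076 ]
side spice_jar 0.9 [217.182 229.208] [0.4968 0.1557 0.    ]
side garlic 0.55 [405.006 319.48 ] [ 0.571  -0.2682  0.    ]
side mushroom_tub 0.74 [225.12  308.728] [0.6578 0.0903 0.    ]
```

View pics/wrist3.png

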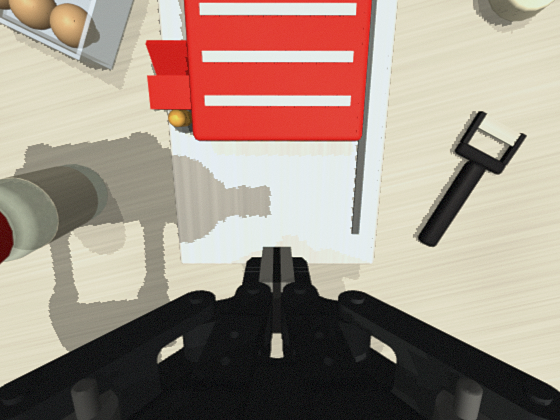

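The wrist view shows the brass pin up at (178,118), right behind the guard's wing, with the near face held at row 139. That is about 60 mm of travel, and the fingers are clear of the guard. The bystanders stand where they did, so I hand in.

```bash
python3 -c "
from workcell import bot
print(bot.finish_job())"
```

```text
the job is handed in; nothing more can be done
None
```

I pushed the guard to its end stop and let it go; it came back to about 60 mm of travel and is held there by the raised stop pin. The robot is clear of it, the bystanders look unmoved, and the job is handed in, with no verdict shown.

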